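# Back the lens carousel up one notch

## Robot

A 7-joint arm with a two-finger parallel gripper is mounted at the origin on the work surface. World frame = base frame: x ahead of the robot, y to its left, z up, the work surface at z = 0. Lengths are in mm, angles in rad, forces in N, time in s.
With the tool pointing down it reaches from about 400 to 750 mm from the base axis. Payload 19.5 kg.
Tool frame: the origin (TCP) lies at the very end of the fingers, on their centre line; the grasp point (between the pads) lies 19 mm behind it; z points along the fingers, y is the direction in which the jaws open and shut (so a half turn about z gives the same grasp; the last joint's range is limited). The gripper opens to 85 mm and grips with 20 to 120 N. Pads are 22 mm wide; open, the fingers measure 114 mm over their backs; the gripper's body (76 mm by 85 mm) begins 54 mm behind the grasp point. The pads swing forward as they close: fully open they stand 13 mm farther back than shut.
Start: joints at [-0.042, 0.707, -0.028, 1.485, 0.022, 0.951, -0.075], TCP at [574.974, 0.003, 231.268] pointing down, gripper open.
Joint ranges: [-2.71, 2.71], [-0.32, 2.16], [-1.57, 1.52], [0, 2.45], [-1.46, 4.6], [0, 2.02], [-2.83, 2.83]. Speed limits (rad/s): [1.89, 1.89, 2.57, 2.57, 3.01, 3.01, 3.01].

## Interface

Orientations are given as a unit quaternion [x, y, z, w].
In Python, from station import robot gives the robot as it stands. The module is installed in compiled form; this text tells all that it offers.
- The arm moves only by the shell command python3 -m creep 'ROWS' [FORCE]. ROWS is JSON, a list of rows, each a list of 5 numbers: the shift along the tool's x, y, z in cm, then the turn about the tool's z in degrees, then the finger opening in cm, from 0 to 8.54. In form: [[dx, dy, dz, roll, gripper], ...]. A call has 1 to 20 rows; each row shifts and turns the pose as measured when the row begins, along the tool's axes as they then stand; what a row does not reach is not made up. A row lasts 1/8 s, in which the tool goes at most 62.5 mm and 10.7 degrees, less where a joint would pass 70% of its speed; a pose out of reach is approached as far as the arm can. A call is refused whole if a number of a shift passes 6.25 or a number of a turn 10.7, either way. A call with a gripper value outside its range is refused whole. The fingers move at their own pace and stop on an object; FORCE is the grip in N (left out, the last holds). Time passes only in rows, so rows that do not move let the fingers close. It gives the time, the measured TCP pose, the force and the opening at its end, in the units of the state.
- robot.get_obs(): the state, without advancing time (a new reading comes with each control period).
- robot.grab_frame(name): name is "scene" or "side" or "wrist"; returns a dict with "pixels" (420x560x3 uint8, blue, green, red), "z_map" (420x560 float32, mm along the optical axis (not along the pixel's ray), 0 where there is no reading), "fx", "fy", "cx", "cy" (pixels), "R" (3x3) and "t" (3): a world point X has camera coordinates R X + t; the wrist camera has in their place "hand_eye" (4x4, takes a point from camera to tool coordinates, whose origin is the TCP and whose axes are the flange's). Camera axes: x right, y down, z forward; pixel columns grow to the right and rows downward; lengths in mm; the calibration is good to about 2 mm. A picture is of the moment at which its call begins: read the wrist's pose just before it.
- robot.sign_off(): hands the job in, once; it reports no verdict.
The state is a dict: "clock": time; "joint_positions": joint angles; "qd": joint speeds; "effort": joint torques, N m; "ee_pos": TCP position; "tcp_rot": TCP orientation; "ft_force": force on the tool from outside, world axes, zero at the start; "wrist_torque": the same for the moment, N m; "opening": opening from 0.0 (shut) to 1.0 (fully open).
Only numpy, scipy, OpenCV 4.12 (cv2) and the standard library are available. Lean on these libraries where they do the work, as an engineer would, in place of code of your own. Each camera call takes 0.05 s, during which the arm holds its last target.

## Task

The lens carousel has been fed one lens too far. With a fingertip, tip the ratchet pawl up clear of the teeth by its upright tab, push the wheel back (clockwise from above) by exactly one notch, and then tip the pawl down again so that its nose sits fully home in the next notch. Work gently and by pushing only: grip nothing, and leave the other things on the table where they lie.

Things in the scene. Friction and masses are not known exactly. Their poses are not given: they have to be found in the camera images.
- wheel_axis (a point): The carousel: a flat aluminium wheel, 280 mm across, 12 mm thick, turning about an upright axis. This point is on the axis at the wheel's upper face, 60 mm above the table; its frame is the fixed foot's (z up, -y from the axis towards the pawl). On the face: 12 flat flush 38 mm lenses, and a hub of radius 24 mm, 10 mm high.
- stand: The carousel's white round foot, fixed to the table; origin on the wheel's axis at table height, axes as wheel_axis. A small fixed reading pointer, 66 mm high, stands just outside the rim, 160 mm from the axis and 15 degrees anticlockwise of +x.
- tooth (a point): One of 12 saw teeth on the wheel's rim, 8 mm high, 122 to 139 mm from the axis, one every 30 degrees (a notch). Each has an upright face at its clockwise end and slopes down anticlockwise over 12 degrees; the other 18 degrees are a flat gap. This point: top of the upright face that the pawl's nose catches at the start.
- wheel (a joint): Wheel angle in rad, positive anticlockwise from above (forward), negative clockwise (backward). Starts at 0.08 to 0.16. With the pawl down, its nose meets a tooth at 0 and blocks turning back past it. A notch is 0.524; the nose fits the next notch back at -0.52 to -0.29. Turns stiffly (1 to 2 N at a pin), stays where it is left, free to 1.5 either way.
- pin0 (a point): Upright steel pin on the wheel, 10 mm thick, from 60 to 100 mm above the table, 100 mm from the axis, turning with the wheel; at joint 0 it is straight across from the pawl. This point is on its centre line, 85 mm above the table. Any of the three pins may be pushed sideways to turn the wheel.
- pin1 (a point): A second pin like pin0, 120 degrees clockwise from it. Point on its centre line 85 mm above the table.
- pin2 (a point): A third pin like pin0, 120 degrees anticlockwise from it. Point on its centre line 85 mm above the table.
- pawl_tab (a point): Upright finger tab of the dark steel pawl, a plate 24 mm wide along the rim, 6 mm thick. Point at its middle, 50 mm above the hinge, 132 mm above the table with the pawl down; the tab reaches 15 mm higher and 35 mm lower. Frame: x along the hinge, z up the tab, y towards the wheel. Push the tab away from the wheel to raise the nose, towards the wheel to lower it.
- pawl_hinge (a point): Middle of the pawl's level hinge, which runs along the rim, 172 mm from the wheel's axis and 82 mm above the table, between two bracket cheeks 90 mm high and 29 mm apart outside. From it the pawl's arm, 10 mm wide and thick, runs level towards the wheel for 47 mm below the tab, its upper side 87 mm above the table when down.
- pawl_nose (a point): The pawl's nose, a block 8 mm wide along the rim and 12 mm deep, hanging from the arm 40 mm inward of the hinge. Point at the middle of its lower end; 2.5 mm above the wheel's face when home.
- pawl (a joint): Angle of the pawl in rad: 0 down (nose home between two teeth), 0.75 fully raised against a stop. The nose clears the teeth from about 0.2. A stiff hinge (about 2 N at the tab): the pawl stays where it is left and neither falls nor springs back. Its stops at both ends are slightly springy (a few mm at the tab for 20 N).
- lens_a: Loose rimmed trial lens, a disc of 38 mm, 4 mm thick, with a short tab; leave it alone. Origin under its centre.
- lens_b: Another loose trial lens like lens_a; leave it alone.
- screwdriver: Small screwdriver lying flat, 140 mm long; leave it alone. Origin under its middle, x along it.
- drops: Small upright white bottle, 28 mm wide, 60 mm high; leave it alone. Origin at the centre of its base.
- spec_case: Black spectacle case, 60 x 155 x 38 mm; leave it alone. Origin under its centre.
- mouse: White computer mouse, 105 x 60 x 26 mm; leave it alone. Origin under its centre.
- pen_cup: Empty black pen cup, 72 mm wide, 95 mm high; leave it alone. Origin at the centre of its base.

How it is judged (in metres and radians):
On the way, in this order (a step that is already met when the one before it is completed fails the run):
1. the pawl is raised clear of the teeth while the wheel is still in its first notch (value of joint pawl above 0.22 rad and value of joint wheel above -0.05 rad), for 0.2 s.
2. with the pawl up, the wheel is pushed back by one notch (value of joint pawl above 0.2 rad and value of joint wheel between -0.56 and -0.26 rad), for 0.2 s.
3. the pawl is down again in the next notch (value of joint pawl below 0.06 rad and value of joint wheel between -0.56 and -0.26 rad), for 0.2 s.
At the end, for the whole second after the job is handed in: The wheel rests one notch back (joint wheel between -0.56 and -0.26 rad) and still, and the pawl is fully down in that notch (joint pawl below 0.06 rad) (all of step 3 and velocity of joint wheel between -0.05 and 0.05 rad/s); the robot touches nothing.
It fails at once if a thing that should be left alone is moved more than 15 mm or lifted (distance of any of lens_a, lens_b, screwdriver, drops, spec_case, mouse, pen_cup from where it was at the start of the episode above 0.015 m).
It fails at once if the carousel is gripped or pushed hard (more than 30 N) (contact force between any of the fingers, the arm and stand above 30 N).
It fails at once if the wheel is turned back two notches or fed forward a notch (value of joint wheel below -0.85 rad or value of joint wheel above 0.45 rad).
It also fails if it takes over 58 s, if anything falls off the work surface, if the arm or the gripper's body presses on something with over 40 N, if the wrist force passes 120 N, or if a joint passes its speed limit or range.

## Working session

There is one attempt and no reset: what is moved stays moved. The work goes in short steps, Python scripts to look and compute and a shell command to move; the robot and the scene stay as the last step left them, time stands still between calls to the robot, and variables do not carry over. Pictures are saved under pics/ and viewed, and the job is handed in when it is done.

```bash
mkdir -p pics
python3 - <<'E'
from station import robot
import cv2
o=robot.get_obs();print(o)
for n in("scene","side"):
    f=robot.grab_frame(n);cv2.imwrite(f"pics/{n}0.png",f["pixels"]);print(n,f["fx"],f["cx"],f["cy"],f["R"],f["t"])
E
```

```text
{'clock': 0.0, 'joint_positions': array([-0.04169464,  0.70707502, -0.02760913,  1.48499497,  0.02195941,
        0.95088964, -0.0754709 ]), 'qd': array([ 3.99157240e-04,  1.24951590e-03,  5.96641496e-04, -4.38914943e-04,
       -2.09111367e-04, -3.98292250e-05, -9.10445336e-04]), 'effort': array([-3.35119905e-03, -8.83210659e+01,  1.23306759e+00, -2.36173260e+01,
        1.66974653e-02,  6.38553465e-03, -2.14882397e-05]), 'ee_pos': array([5.74740697e+02, 2.48773502e-03, 2.30844538e+02]), 'tcp_rot': array([ 7.07108735e-01,  7.07104626e-01, -3.79061671e-04, -3.74894305e-04]), 'ft_force': array([ 0.1991991 ,  0.14809881, -1.07850153]), 'wrist_torque': array([-0.06054427, -0.01001927, -0.01364376]), 'opening': 0.9969612935504448}
scene 477.9408171875272 285.8237790835974 212.58813072422367 [[-0.66416697  0.74757943  0.0026892 ]
 [ 0.63935654  0.56987613 -0.51620191]
 [-0.38743444 -0.3411249  -0.8564627 ]] [ 380.20697862 -310.30195849 1749.41677755]
side 490.40069364466615 277.630989337019 210.16996490012548 [[-0.94110453 -0.33776357 -0.01542811]
 [-0.19614653  0.58254855 -0.78877356]
 [ 0.2754066  -0.7392922  -0.61449023]] [ 549.93203721  197.21102645 1067.39830875]
```

View pics/scene0.png

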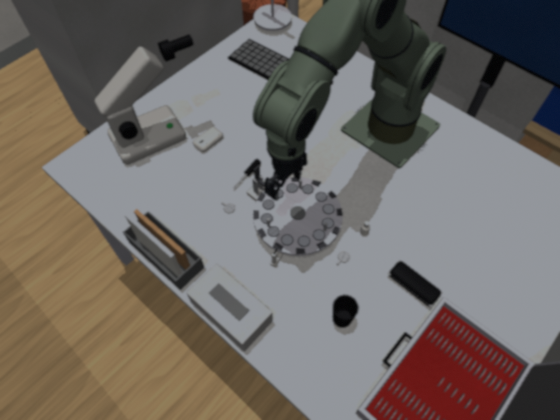

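View pics/side0.png

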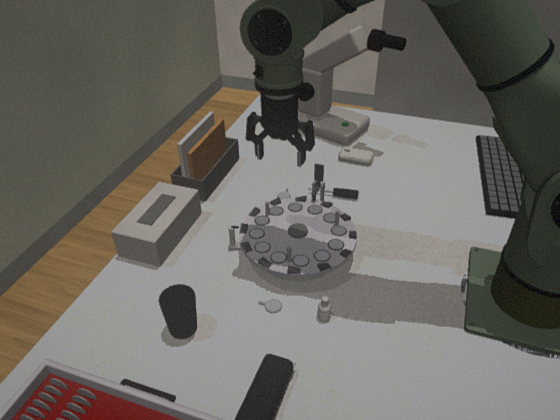

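The wheel is at about (298,230) in the side view. A dark upright part stands at (318,180), with a grey post at (235,237). I'll zoom in and locate them with the depth map.

```bash
cat > h.py <<'E'
import numpy as np,cv2
from station import robot
def pt(f,u,v,z=None):
    z=f["z_map"][int(round(v)),int(round(u))] if z is None else z
    c=np.array([(u-f["cx"])/f["fx"]*z,(v-f["cy"])/f["fy"]*z,z])
    return np.array(f["R"]).T@(c-np.array(f["t"]))
def onplane(f,u,v,h):
    R=np.array(f["R"]);o=-R.T@np.array(f["t"]);d=R.T@np.array([(u-f["cx"])/f["fx"],(v-f["cy"])/f["fy"],1])
    return o+d*(h-o[2])/d[2]
def proj(f,X):
    c=np.array(f["R"])@np.array(X)+np.array(f["t"]);return c[0]/c[2]*f["fx"]+f["cx"],c[1]/c[2]*f["fy"]+f["cy"]
def cloud(f):
    z=f["z_map"].astype(float);v,u=np.indices(z.shape)
    c=np.stack([(u-f["cx"])/f["fx"]*z,(v-f["cy"])/f["fy"]*z,z],-1)
    P=(c-np.array(f["t"]))@np.array(f["R"]);P[z<=0]=np.nan;return P
def crop(f,u0,v0,u1,v1,s,name):
    im=cv2.resize(f["pixels"][v0:v1,u0:u1],None,fx=s,fy=s,interpolation=cv2.INTER_CUBIC);cv2.imwrite(name,im)
E
python3 - <<'E'
from h import *
f=robot.grab_frame("side");crop(f,210,130,370,290,4.9 and 3.75,"pics/side1.png")
P=cloud(f)
# wheel face points, rows/cols
m=(abs(P[...,2]-60)<4);m[:170]=0;m[:, :230]=0;m[:,370:]=0;m[290:]=0
Q=P[m];print(m.sum(),np.median(Q,0))
(c,r)=cv2.minEnclosingCircle(Q[:,:2].astype(np.float32));print(c,r)
for n,u,v in[("tab",318,180),("ptr",234,237),("hub",297,230)]:print(n,pt(f,u,v))
f=robot.grab_frame("scene");crop(f,220,150,380,270,5,"pics/scene1.png")
P=cloud(f);m=(abs(P[...,2]-60)<4);m[:175]=0;m[260:]=0;m[:,:245]=0;m[:,350:]=0
print((cv2.minEnclosingCircle(P[m][:,:2].astype(np.float32))))
E
```

```text
6378 [523.34031132  27.88346239  60.00755057]
(537.6146240234375, -4.873321056365967) 159.40960693359375
tab [ 528.55484525 -158.19106484  100.65676474]
ptr [677.76588075  52.14947556  37.27495298]
hub [529.39637606  14.29903301  69.47241437]
((542.143310546875, -7.950649738311768), 159.89517211914062)
```

View pics/side1.png

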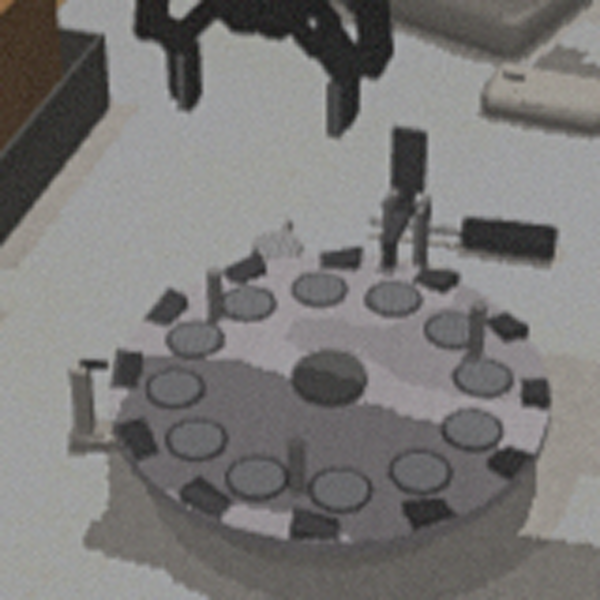

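View pics/scene1.png

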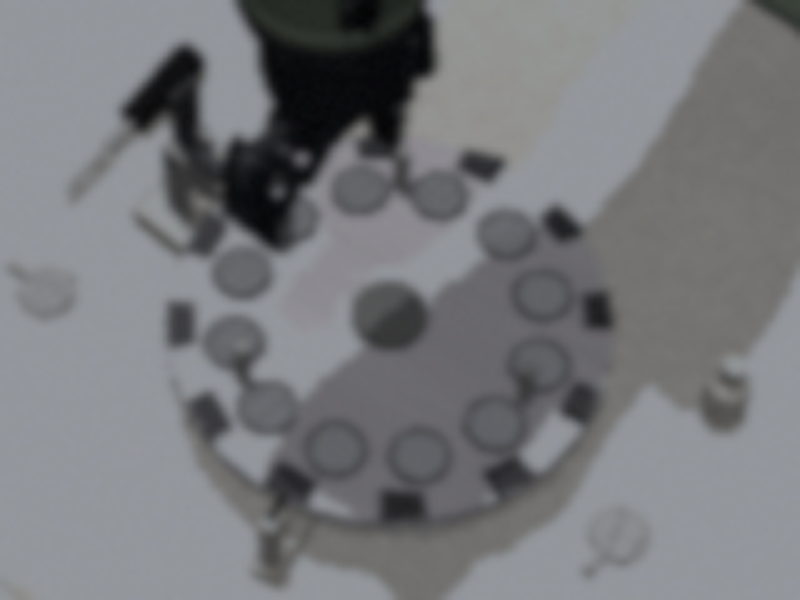

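Run:
```python
from h import *
for n in("side","scene"):
    f=robot.grab_frame(n);P=cloud(f);d=np.hypot(P[...,0]-530,P[...,1]-8)
    m=(d<45)&(abs(P[...,2]-70)<2.5);Q=P[m]
    print(n,"hub",m.sum(),cv2.minEnclosingCircle(Q[:,:2].astype(np.float32)),Q.mean(0))
    m=(d<120)&(d>60)&(P[...,2]>73)&(P[...,2]<102)
    k,l,s,c=cv2.connectedComponentsWithStats(m.astype(np.uint8),connectivity=8)
    for i in range(1,k):
        if s[i,4]>3: print(" pin",c[i].round(1),s[i],np.median(P[l==i],0).round(1))
    m=(P[...,2]>98)&(P[...,2]<152)&(abs(P[...,0]-528)<60)&(P[...,1]<-110)&(P[...,1]>-230)
    Q=P[m];print(" tab",m.sum(),Q.mean(0).round(1),Q.min(0).round(1),Q.max(0).round(1),np.median(Q,0).round(1))
    A=Q[:,:2]-Q[:,:2].mean(0);print(np.linalg.svd(A,full_matrices=False)[2])
```

```text
side hub 190 ((529.7197265625, 13.41005802154541), 24.33485984802246) [529.18616535  13.06687552  69.47370009]
 pin [266.5 205.9] [265 201   4  11  38] [621.5 -25.4  91.8]
 pin [336.8 215. ] [335 210   5  11  46] [449.1 -45.6  90.1]
 pin [288.5 252. ] [287 246   4  13  46] [516.8 113.5  89.4]
 tab 155 [ 528.5 -159.1  124. ] [ 516.7 -164.2   98. ] [ 540.7 -152.5  148.4] [ 528.9 -159.3  124.2]
[[-0.9999577  -0.00919757]
 [-0.00919757  0.9999577 ]]
scene hub 97 ((538.394775390625, 11.787529945373535), 33.19518280029297) [531.46078243  10.56471669  70.06609782]
 pin [299.7 182.6] [298 179   4   8  21] [452.5 -48.2  86.4]
 pin [267.6 221. ] [266 218   4   7  20] [623.8 -28.6  92.9]
 pin [324.9 225.5] [323 222   4   8  21] [521.  110.5  90.8]
 tab 71 [ 530.8 -160.6  127.9] [ 516.2 -166.9   99. ] [ 542.4 -156.9  150.6] [ 530.9 -160.3  129.3]
[[ 0.99986918 -0.01617482]
 [ 0.01617482  0.99986918]]
```

Axis ≈ (529.5, 13). The pins put the wheel at about +0.126, which is inside the given range. The tab is at x≈529 with its wheel-side face at y≈-157. The tool axes are already square to everything: tool x is world y, tool y is world x, and z points down. I'll shut the fingers and go to the wheel side of the tab.

```bash
python3 -m creep '[[0,0,0,0,0],[-1.5,-0.5,0,0,0],[-2,-1,0,0,0],[-2,-1,0,0,0],[-2,-1,0,0,0],[-2,-1,0,0,0],[-1.5,0,0,0,0],[-1,0,1,0,0],[0,0,2,0,0],[0,0,2,0,0],[0,0,2,0,0],[0,0,1,0,0],[0,0,0,0,0]]' 20
python3 - <<'E'
from h import *
f=robot.grab_frame("side");crop(f,210,100,370,240,4,"pics/side2.png")
E
```

```text
clock: 1.92
ee_pos: [524.6, -133.0, 146.4]
tcp_rot: [0.709, 0.705, -0.001, -0.0]
ft_force: [-0.3, -0.2, 0.4]
opening: -0.003
```

View pics/side2.png

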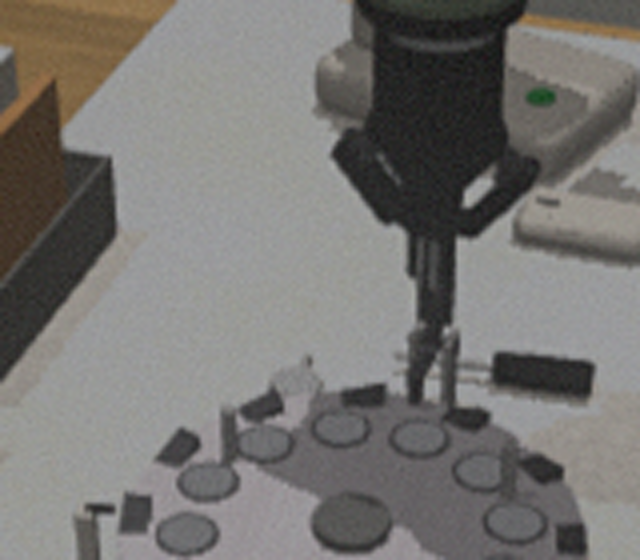

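The shut fingers, at (430,270) in the crop, hang in front of the tab and clear of it. Next: lower about 26 mm, shift 4 mm in x, then push in -y.

```bash
python3 -m creep '[[0,0.4,1.3,0,0],[0,0,1.3,0,0],[0,0,0,0,0],[-0.5,0,0,0,0],[-0.5,0,0,0,0],[-0.5,0,0,0,0]]'
python3 - <<'E'
from h import *
print(robot.get_obs()["ee_pos"])
f=robot.grab_frame("side");crop(f,250,120,370,240,5,"pics/side3.png")
E
```

```text
clock: 2.72
ee_pos: [529.7, -149.2, 120.2]
tcp_rot: [0.709, 0.706, -0.0, 0.001]
ft_force: [-0.2, 2.4, 1.4]
opening: 0.002
[ 529.68144499 -149.18339666  120.24971888]
```

View pics/side3.png

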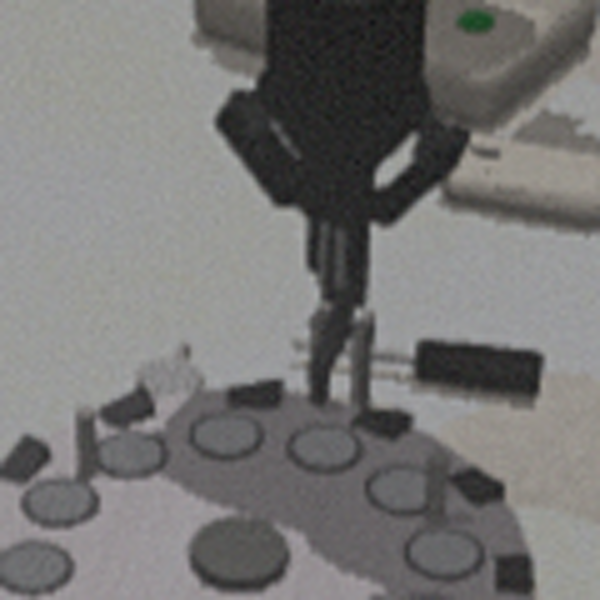

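Contact has been made (2.4 N at y≈-149). I'll push about 17 mm further in small steps.

```bash
python3 -m creep '[[-0.4,0,0,0,0],[-0.4,0,0,0,0],[-0.4,0,0,0,0],[-0.4,0,0,0,0],[-0.2,0,0,0,0],[0,0,0,0,0]]'
python3 - <<'E'
from h import *
f=robot.grab_frame("side");crop(f,250,120,370,240,5,"pics/side4.png")
E
```

```text
clock: 3.52
ee_pos: [529.5, -168.6, 120.3]
tcp_rot: [0.709, 0.705, -0.0, 0.001]
ft_force: [-0.2, 1.2, -0.7]
opening: 0.002
```

View pics/side4.png

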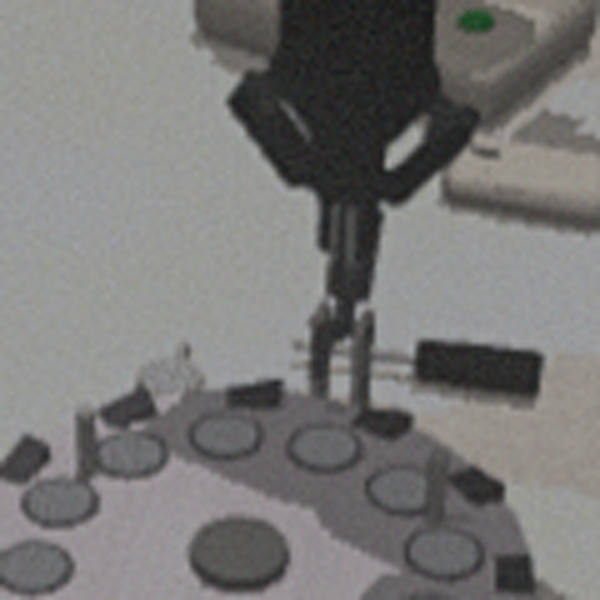

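The arm end of the pawl has risen (345,325). Backing off, rising and crossing to the -x side of pin0.

```bash
python3 -m creep '[[1,0,0,0,0],[1.5,0,-0.5,0,0],[1.5,0,-2,0,0],[2.5,-0.5,-1,0,0],[3,-0.5,0,0,0],[3,-0.5,0,0,0],[3,-0.5,0,0,0],[3,-0.5,0,0,0],[3,-0.5,0,0,0],[2.5,-0.5,0,0,0],[2,-0.5,0,0,0],[1,0,0,0,0],[0,0,0,0,0]]'
python3 - <<'E'
from h import *
print(robot.get_obs()["ee_pos"])
f=robot.grab_frame("side");crop(f,210,130,370,290,3.75,"pics/side5.png")
P=cloud(f);m=(P[...,2]>92)&(P[...,2]<152)&(abs(P[...,0]-528)<20)&(P[...,1]<-100)&(P[...,1]>-230)
Q=P[m];print(Q.min(0),Q.max(0),np.polyfit(Q[:,2],Q[:,1],1))
E
```

```text
clock: 5.2
ee_pos: [486.9, 122.2, 160.2]
tcp_rot: [0.706, 0.709, 0.002, 0.002]
ft_force: [0.5, -1.5, -0.4]
opening: -0.001
[486.94368292 122.20380287 160.20176488]
[ 516.20831535 -192.21190617   92.14787456] [ 523.49106417 -160.29251449  138.67056087] [  -0.44513451 -124.26163909]
```

View pics/side5.png

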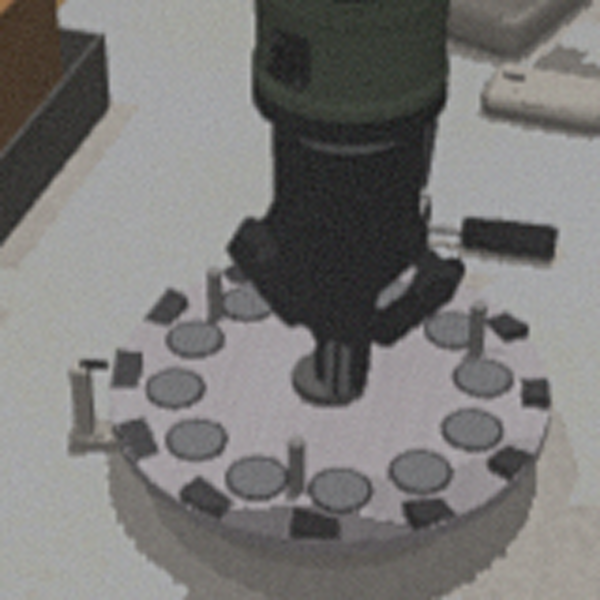

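The tab leans 0.42 rad, so the pawl is up, and the wheel has not moved. Lowering beside pin0.

```bash
python3 -m creep '[[-1.4,-0.2,1,0,0],[0,0,2,0,0],[0,0,2,0,0],[0,0,1.6,0,0],[0,0,0.8,0,0],[0,0,0,0,0]]'
python3 - <<'E'
from h import *
print(robot.get_obs()["ee_pos"])
f=robot.grab_frame("side");crop(f,210,130,370,290,3.75,"pics/side6.png")
E
```

```text
clock: 6.0
ee_pos: [486.8, 102.1, 84.8]
tcp_rot: [0.708, 0.706, 0.002, 0.003]
ft_force: [0.1, -0.2, 1.0]
opening: -0.003
[486.84692544 102.11242248  84.78335776]
```

View pics/side6.png

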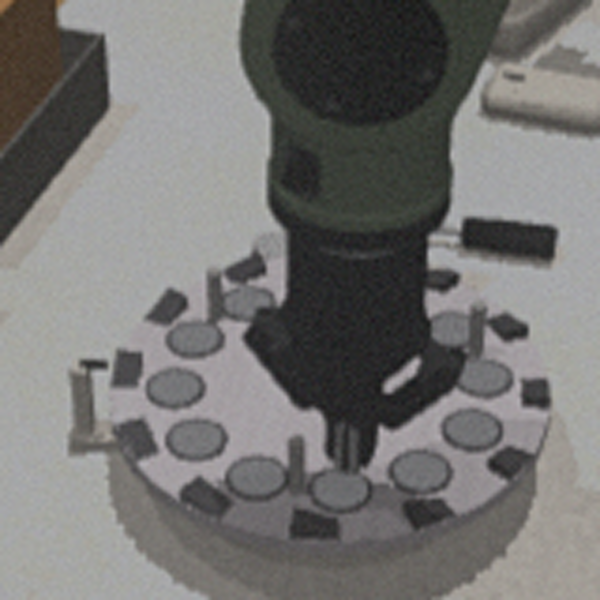

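```bash
python3 -m creep '[[0.6,0,0.4,0,0],[0,0,0.2,0,0],[0,0.4,0,0,0],[0,0.4,0,0,0],[0,0.4,0,0,0],[0,0.4,0,0,0],[0,0.4,0,0,0]]'
python3 - <<'E'
from h import *
o=robot.get_obs();print(o["ee_pos"],o["ft_force"])
f=robot.grab_frame("side");crop(f,210,130,370,290,3.75,"pics/side7.png")
E
```

```text
clock: 6.92
ee_pos: [508.7, 108.9, 80.1]
tcp_rot: [0.708, 0.706, 0.003, 0.003]
ft_force: [-1.5, 1.6, 0.0]
opening: 0.0
[508.68686767 108.89345193  80.12466678] [-1.53122863  1.60803845  0.02358   ]
```

View pics/side7.png

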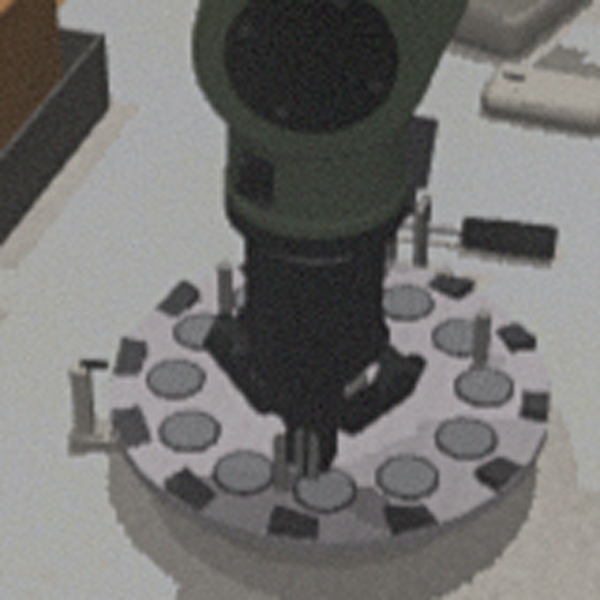

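Contact: the wheel has begun to turn. A script will measure the wheel angle from the visible pins.

```bash
cat >> h.py <<'E'
def wheel(f,C=(529.5,13)):
    P=cloud(f);d=np.hypot(P[...,0]-C[0],P[...,1]-C[1])
    m=(d<112)&(d>85)&(P[...,2]>75)&(P[...,2]<100)
    k,l,s,c=cv2.connectedComponentsWithStats(m.astype(np.uint8),connectivity=8)
    Rc=np.array(f["R"]);cam=-Rc.T@np.array(f["t"])
    for i in range(1,k):
        if s[i,4]<12: continue
        p=np.median(P[l==i],0);v=p-cam;v[2]=0;p=p+4*v/np.linalg.norm(v)
        a=np.arctan2(p[1]-C[1],p[0]-C[0])-np.pi/2;a=(a+np.pi/3)%(2*np.pi/3)-np.pi/3
        print("pin",c[i].round(),s[i,4],p.round(1),"wheel",round(a,3))
E
python3 - <<'E'
from h import *
wheel(robot.grab_frame("side"));wheel(robot.grab_frame("scene"))
E
```

```text
pin [270. 205.] 33 [617.3 -38.3  88.2] wheel -0.005
pin [338. 218.] 39 [444.5 -41.8  89.5] wheel 0.049
pin [289. 253.] 108 [516.7 112.8  91.9] wheel 0.127
pin [303. 183.] 17 [443.4 -41.6  91.2] wheel 0.042
pin [266. 219.] 18 [617.5 -40.6  88.6] wheel -0.024
pin [328. 226.] 14 [510.6 115.6  89.2] wheel 0.182
pin [323. 229.] 12 [528.3 108.8  87.7] wheel 0.012
```

```bash
python3 -m creep '[[0,0.4,0,0,0],[0,0.4,0,0,0],[0,0.4,0,0,0],[0,0.4,0,0,0],[0,0.4,0,0,0],[-0.2,0.4,0,0,0],[-0.2,0.4,0,0,0],[0,0,0,0,0]]'
python3 - <<'E'
from h import *
o=robot.get_obs();print(o["ee_pos"],o["ft_force"])
f=robot.grab_frame("side");crop(f,210,130,370,290,3.75,"pics/side8.png")
wheel(f);wheel(robot.grab_frame("scene"))
E
```

```text
clock: 8.07
ee_pos: [538.6, 104.1, 80.3]
tcp_rot: [0.708, 0.706, 0.003, 0.003]
ft_force: [-0.5, 0.1, -0.5]
opening: 0.002
[538.59061242 104.06617156  80.33970488] [-0.49543695  0.14622274 -0.49878731]
pin [340. 226.] 38 [432.7 -14.   88. ] wheel -0.252
pin [277. 248.] 111 [545.9 108.5  91.9] wheel -0.17
pin [318. 233.] 27 [552.2 107.1  91.2] wheel -0.237
```

View pics/side8.png

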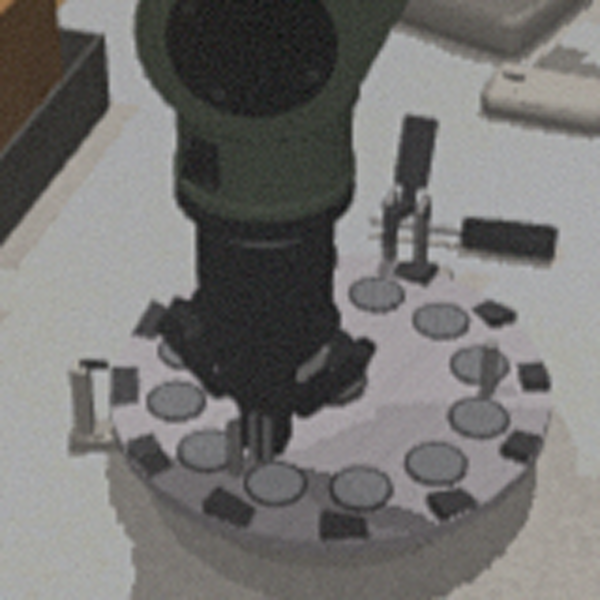

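```bash
python3 -m creep '[[-0.1,0.4,0,0,0],[-0.1,0.4,0,0,0],[0,0.3,0,0,0],[0,0.2,0,0,0],[0,0,0,0,0],[0,-0.3,0,0,0],[0,-1,0,0,0],[0,-1,0,0,0],[0,-0.5,-1,0,0],[0,0,-2,0,0],[0,0,-2,0,0],[0,-1,-2,0,0],[0,-1,-1,0,0],[0,0,0,0,0]]'
python3 - <<'E'
from h import *
o=robot.get_obs();print(o["ee_pos"],o["ft_force"])
f=robot.grab_frame("side");crop(f,210,130,370,290,3.75,"pics/side9.png")
wheel(f);wheel(robot.grab_frame("scene"))
E
```

```text
clock: 9.93
ee_pos: [499.2, 102.6, 165.2]
tcp_rot: [0.708, 0.706, 0.004, 0.004]
ft_force: [-0.8, -0.3, -0.4]
opening: -0.001
[499.22399295 102.63492731 165.24431525] [-0.76024817 -0.28681018 -0.42731617]
pin [340. 229.] 43 [430.5  -0.7  90.2] wheel -0.386
pin [267. 244.] 36 [571.1 102.2  89.4] wheel -0.436
pin [315. 188.] 13 [430.2  -2.5  87.2] wheel -0.369
pin [265. 207.] 13 [588.7 -71.   89.2] wheel -0.433
pin [312. 236.] 19 [569.8  99.5  86.8] wheel -0.436
```

View pics/side9.png

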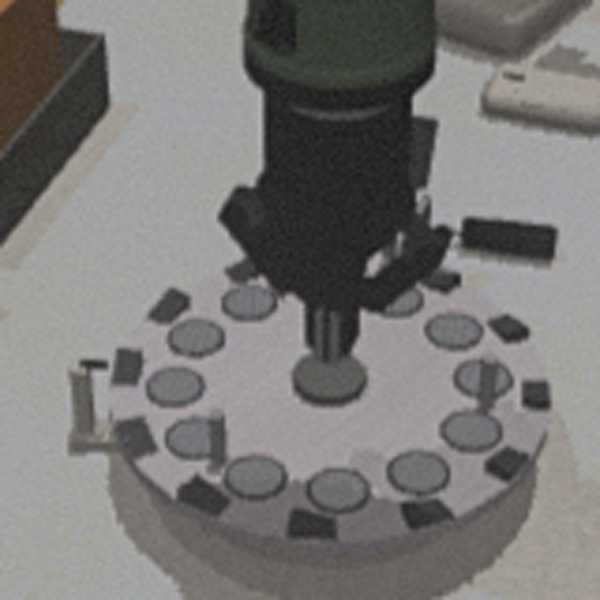

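Wheel ≈ -0.41, from the mean of the pins (-0.37 to -0.44). The hand is clear. Flying over to the outer side of the tab.

```bash
python3 -m creep '[[-2,0.3,-1,0,0],[-3,0.5,-0.5,0,0],[-3,0.5,0,0,0],[-3,0.5,0,0,0],[-3,0.5,0,0,0],[-3,0.4,0,0,0],[-3,0,0,0,0],[-3,0,0,0,0],[-3,0,0,0,0],[-2.5,0,0,0,0],[-2,0,0,0,0],[0,0,0,0,0]]'
python3 - <<'E'
from h import *
f=robot.grab_frame("side");crop(f,210,100,370,240,4,"pics/side10.png");wheel(f)
E
```

```text
clock: 11.52
ee_pos: [526.6, -213.2, 170.0]
tcp_rot: [0.708, 0.706, -0.0, -0.001]
ft_force: [0.7, -0.1, 0.0]
opening: 0.001
pin [284. 199.] 34 [590.1 -70.5  87. ] wheel -0.419
pin [340. 229.] 39 [430.2  -1.2  90.2] wheel -0.382
pin [268. 245.] 40 [569.9 101.5  87.8] wheel -0.428
```

View pics/side10.png

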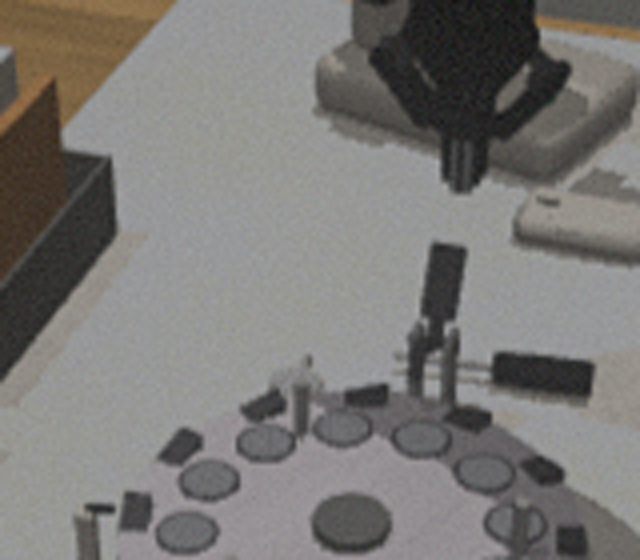

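The fingertip is behind the raised tab (445,280 in the crop). I'll go 22 mm further out, descend, then push in +y up to just short of home.

```bash
python3 -m creep '[[-1.2,0.3,0,0,0],[-1,0,0,0,0],[0,0,1.5,0,0],[0,0,1.5,0,0],[0,0,1.5,0,0],[0,0,0.3,0,0],[0.6,0,0,0,0],[0.6,0,0,0,0],[0.6,0,0,0,0],[0.5,0,0,0,0],[0.5,0,0,0,0],[0.5,0,0,0,0],[0.4,0,0,0,0],[0,0,0,0,0]]'
python3 - <<'E'
from h import *
f=robot.grab_frame("side");crop(f,210,100,370,240,4,"pics/side11.png");wheel(f)
E
```

```text
clock: 13.32
ee_pos: [530.5, -193.3, 118.6]
tcp_rot: [0.706, 0.708, 0.0, -0.001]
ft_force: [-0.3, 0.2, 0.6]
opening: -0.001
pin [285. 199.] 38 [590.5 -71.8  87.3] wheel -0.423
pin [340. 229.] 41 [ 4.303e+02 -4.000e-01  9.040e+01] wheel -0.389
pin [267. 244.] 39 [571.2 101.8  90.6] wheel -0.439
```

View pics/side11.png

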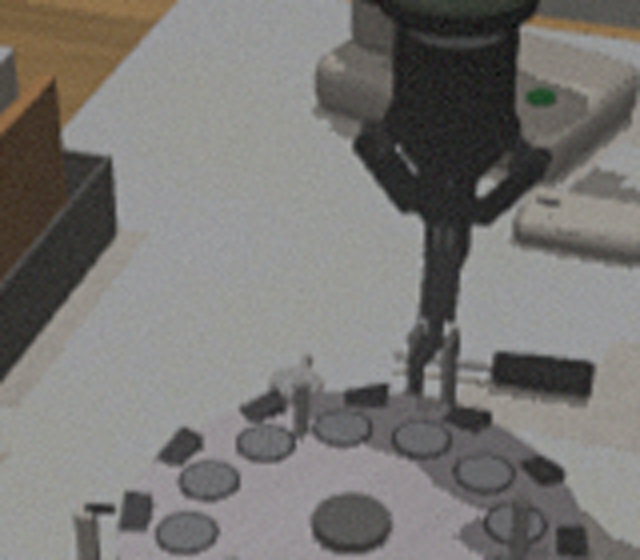

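```bash
python3 -m creep '[[0.3,0,0,0,0],[0.3,0,0,0,0],[0.3,0,0,0,0],[0.3,0,0,0,0],[0.1,0,0,0,0]]'; python3 -m creep '[[0.15,0,0,0,0]]';python3 -m creep '[[0.15,0,0,0,0]]'
```

```text
clock: 14.0
ee_pos: [530.5, -179.9, 118.6]
tcp_rot: [0.707, 0.708, 0.0, -0.001]
ft_force: [-0.1, -0.8, 1.3]
opening: -0.004
clock: 14.12
ee_pos: [530.4, -178.4, 118.6]
tcp_rot: [0.707, 0.707, 0.0, -0.001]
ft_force: [-0.9, -1.3, 1.6]
opening: 0.001
clock: 14.25
ee_pos: [530.5, -176.8, 118.6]
tcp_rot: [0.707, 0.707, 0.0, -0.001]
ft_force: [0.2, -0.7, 0.5]
opening: -0.005
```

```bash
for i in 1 2; do :; done; python3 -m creep '[[0.15,0,0,0,0]]';python3 -m creep '[[0.15,0,0,0,0]]';python3 -m creep '[[0.15,0,0,0,0]]'
python3 - <<'E'
from h import *
f=robot.grab_frame("side");wheel(f)
P=cloud(f);m=(P[...,2]>100)&(P[...,2]<152)&(abs(P[...,0]-528)<9)&(P[...,1]>-172)&(P[...,1]<-140)
Q=P[m];print(len(Q),np.polyfit(Q[:,2],Q[:,1],1),np.median(Q,0),Q.max(0))
E
```

```text
clock: 14.38
ee_pos: [530.4, -176.2, 118.7]
tcp_rot: [0.707, 0.707, -0.0, -0.001]
ft_force: [-0.6, -10.3, -0.2]
opening: -0.002
clock: 14.5
ee_pos: [530.4, -176.2, 118.7]
tcp_rot: [0.707, 0.707, -0.001, 0.0]
ft_force: [0.6, -12.5, -2.1]
opening: 0.004
clock: 14.62
ee_pos: [530.4, -176.2, 118.7]
tcp_rot: [0.708, 0.706, -0.001, 0.001]
ft_force: [1.6, -10.8, -3.2]
opening: -0.0
pin [285. 200.] 35 [589.8 -70.6  87.2] wheel -0.423
pin [340. 229.] 41 [ 4.301e+02 -3.000e-01  9.060e+01] wheel -0.39
pin [267. 244.] 40 [570.9 102.2  91.9] wheel -0.435
121 [-8.51633837e-02 -1.48512150e+02] [ 527.29982895 -158.85741181  129.73323495] [ 536.8524417  -153.08386733  151.10405889]
```

A firm stop at TCP y≈-176 matches the predicted home position. Backing off and checking.

```bash
python3 -m creep '[[-0.5,0,0,0,0],[-1.5,0,0,0,0],[-2,0,0,0,0],[-1,0,-2,0,0],[0,0,-3,0,0],[0,0,-3,0,0],[0,0,-1,0,0],[0,0,0,0,0]]'
python3 - <<'E'
from h import *
for n in("side","scene"):
    f=robot.grab_frame(n);wheel(f);P=cloud(f)
    m=(P[...,2]>98)&(P[...,2]<152)&(abs(P[...,0]-528)<30)&(P[...,1]<-110)&(P[...,1]>-200)
    Q=P[m];print(len(Q),Q.mean(0).round(1),Q.min(0).round(1),Q.max(0).round(1),np.polyfit(Q[:,2],Q[:,1],1))
    if n=="side":crop(f,210,100,370,240,4,"pics/side12.png")
    else:crop(f,220,150,380,270,5,"pics/scene12.png")
E
```

```text
clock: 15.68
ee_pos: [528.6, -234.9, 210.4]
tcp_rot: [0.709, 0.705, -0.002, 0.0]
ft_force: [0.5, -0.2, -1.0]
opening: 0.002
pin [285. 200.] 32 [589.3 -70.7  88.5] wheel -0.427
pin [340. 229.] 44 [ 4.309e+02 -2.000e-01  8.970e+01] wheel -0.391
pin [268. 245.] 33 [570.1 102.   86.5] wheel -0.428
157 [ 528.4 -158.5  124.1] [ 516.3 -163.6   98.6] [ 541.1 -151.4  150.1] [-2.01304308e-02 -1.56046109e+02]
pin [315. 187.] 16 [429.6  -1.6  88.8] wheel -0.378
pin [265. 207.] 14 [589.7 -71.3  91.4] wheel -0.427
pin [311. 236.] 20 [570.1  99.5  88.6] wheel -0.439
68 [ 530.5 -160.8  128. ] [ 516.5 -165.3   98.9] [ 542.9 -157.2  149.6] [-2.36355106e-02 -1.57818420e+02]
```

View pics/side12.png

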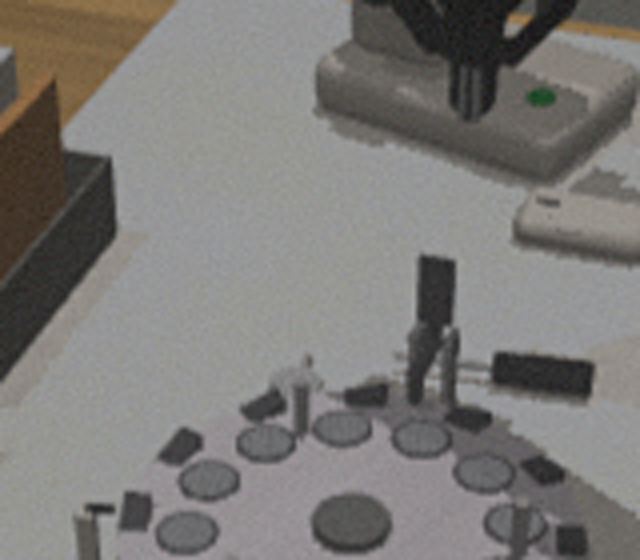

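View pics/scene12.png

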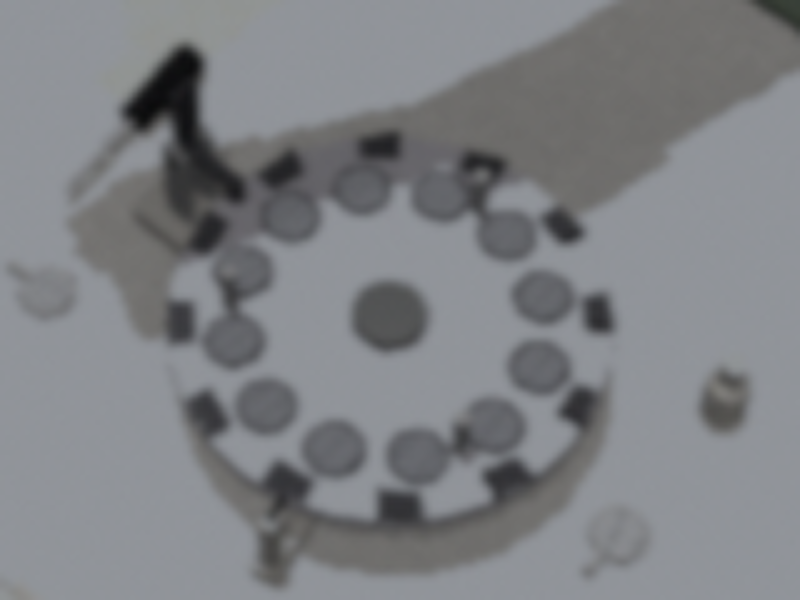

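The tab stands upright, with its mean back at the starting value (y -158.5 now, -159.1 at the start). The nose, at (235,190) in the scene crop, lies between two teeth. The wheel is at ≈ -0.41 and the hand is clear, so I'm handing in.

```bash
python3 -c "
from station import robot
print(robot.sign_off())"
```

```text
the job is handed in; nothing more can be done
None
```

I carried out all three steps with shut fingers, pushing only, and handed the job in at about 16 s. No verdict is reported, so the results below are my own measurements.

- **Pawl up:** I pushed the tab away from the wheel until it leaned about 0.42 rad. I then measured the wheel still in its first notch.
- **Wheel back:** I pushed pin0 clockwise, from about +0.13 to about -0.41 rad. Single pin readings ran from -0.38 to -0.44, all inside the -0.56 to -0.26 window. The spread is calibration bias.
- **Pawl down:** I pushed the tab back to a firm stop. The highest force reading I saw was about 12.5 N.
- **Last checks:** The tab is upright, leaning about 0.02 rad, and back at its starting position to within about 0.6 mm. The nose sits between two teeth, and the hand is well clear at 210 mm high. I checked the loose things only by eye in the camera pictures, and those in view had not moved.
- **Disagreement:** With the fingers still pressing, one fit gave a lean of 0.085 rad. It probably mixed finger points with tab points, because the clear view afterwards gave about 0.02 in both cameras.

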